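# Slide the soap basket onto the draining hook and raise it

### The job

Hang the blue basket of freshly rinsed soap bars up to drain: lower the stand's hook as far as it goes by its red knob, slide the basket along the table until the hook is under the middle of its white handle, then raise the hook fully by the knob so that the basket hangs free and roughly level. The basket drips, so do not carry it: it stays on the table until the hook lifts it. Both soap bars stay in it, and the bottles and other things around are left where they stand.

Things in the scene. Friction and masses are not known exactly. Their poses are not given: they have to be found in the camera images.
- stand: white draining stand fixed to the table; origin on the table on the axis of its upright tube (tube 28 mm across, collar 36 mm across, 104 mm high). Its own -x axis is the direction in which the hook points, towards the basket; z up. Its base plate, 12 mm thick, reaches 15 mm from the axis towards the hook, 85 mm to the other side, and is 110 mm wide. The grey drip mat in front of it is flat and no obstacle
- hook_arm (a joint): height of the telescopic steel rod with the red knob and the hook, in m: 0 fully lowered, 0.095 fully raised (hard stops). It starts part-way, stays where it is left (about 9 N of friction) and also holds the loaded basket; pressing down on or gripping the knob moves it
- knob (a point): centre of the red knob on top of the rod, on the stand's axis: upright cylinder 40 mm across, 24 mm high; 203 mm above the table when fully lowered, 298 mm when raised. Nothing within 80 mm around it at its height
- hook_seat (a point): the seat of the hook: 125 mm from the stand's axis along the stand's -x, on top of the 10 mm round orange bar; axes are the stand's. 122 mm above the table when fully lowered. The upturned tip lies 26 mm farther out (towards the stand's -x) and its top is 17 mm above the seat; from the seat back to the rod the bar rises 7 mm
- basket: blue slotted basket, open on top, 160 mm long (its own x) by 110 mm wide (its own y), walls 60 mm high and 4 mm thick; origin at the centre of its underside. A stiff, fixed white handle arches over its middle across the width. About 0.4 kg with the bars; slides on the table. It starts in front of the hook with one end roughly towards the stand
- handle_bar (a point): middle of the handle's top bar, on the basket's centre line, 155 mm above its underside; axes are the basket's. The bar is round, 8 mm thick, runs along the basket's y and is straight for 34 mm either side of this point, then slopes down to the basket's sides. With the hook fully lowered it passes 12 mm over the hook's tip; raised by more than 10 mm or so the tip is in its way
- soap0_mid (a point): centre of the yellow soap bar lying in the basket, 55 x 78 x 24 mm
- soap1_mid (a point): centre of the brown soap bar lying in the basket, 55 x 78 x 24 mm
- amber_a: small amber dropper bottle with black cap, 34 mm across, 80 mm tall, beside the hook; origin at the centre of its underside. Bystander
- amber_b: a second amber dropper bottle like the first, on the other side of the hook; origin under its centre. Bystander
- spray: clear spray bottle with white trigger head, 66 mm across, 163 mm tall, on the left; origin under its centre. Bystander
- bottle_white: white bottle with red cap, 80 mm across, 200 mm tall, on the right; origin under its centre. Bystander
- funnel: green funnel standing mouth down, 90 mm across, 95 mm tall, on the far side; origin under its centre. Bystander
- jar: clear jar with black lid, 84 mm across, 85 mm tall, on the far side; origin under its centre. Bystander
- red_cap: red ring-shaped cap, 42 mm across, 14 mm tall, on the far left; origin under its centre. Bystander
There are look-alikes about, which are no part of the job. What is meant by the part that bears soap1_mid is not purple or turquoise, and is the larger of those in its own colour.

How it is judged:
By the outcome, as a careful person would: the job done as asked, in the order asked, and still so for the second after the job is handed in, with the robot touching nothing.
It also fails if it takes over 70 s, if anything falls off the work surface, if the arm or the gripper's body presses on something with over 40 N, if the wrist force passes 120 N, or if a joint passes its speed limit or range.

### The arm

A 6-joint arm with a two-finger parallel gripper is mounted at the origin on the work surface. World frame = base frame: x ahead of the robot, y to its left, z up, the work surface at z = 0. Lengths are in m, angles in rad, forces in N, time in s.
With the tool pointing down it reaches from about 0.275 to 0.775 m from the base axis. Payload 14.6 kg.
Tool frame: the origin (TCP) lies at the very end of the fingers, on their centre line; the grasp point (between the pads) lies 19 mm behind it; z points along the fingers, y is the direction in which the jaws open and shut (so a half turn about z gives the same grasp; the last joint's range is limited). The gripper opens to 85 mm and grips with 20 to 120 N. Pads are 22 mm wide; open, the fingers measure 114 mm over their backs; the gripper's body (76 mm by 85 mm) begins 54 mm behind the grasp point. The pads swing forward as they close: fully open they stand 13 mm farther back than shut.
Start: joints at [1.073, 0.263, -0.048, 1.259, 0, 1.415], TCP at [0.176, 0.494, 0.231] pointing down, gripper open.
Joint ranges: [-2.65, 2.65], [-0.89, 1.7], [-1.18, 1.37], [-2.13, 2.11], [-1.35, 1.29], [-3.14, 3.14]. Speed limits (rad/s): [1.89, 1.89, 2.57, 2.79, 3.14, 3.14].

### API

Orientations are given as a unit quaternion [w, x, y, z].
In Python, from rig import ctrl gives the robot as it stands.
- The arm moves only by the shell command python3 -m handwheel 'ROWS' [FORCE]. ROWS is a JSON object of lists of equal length, an entry for each row: "grip": the finger opening in mm, from 0 to 85.4; "dp": the shift along the tool's x, y, z in mm, a list of three; "angular": the turn, a rotation vector about the tool's x, y, z in rad, a list of three. In form: {"grip": [grip, ...], "dp": [[tx, ty, tz], ...], "angular": [[ax, ay, az], ...]}. A call has 1 to 12 rows; each row shifts and turns the commanded pose from where the row before left it, along the tool's axes as they then stand; what a row does not reach is not made up. A row lasts 1/10 s, in which the tool goes at most 50 mm and 8.59 degrees, less where a joint would pass 70% of its speed; a pose out of reach is approached as far as the arm can. A call is refused whole if a number of a shift passes 50 or a number of a turn 0.15, either way. A call with a gripper value outside its range is refused whole. The fingers move at their own pace and stop on an object; FORCE is the grip in N (left out, the last holds). Time passes only in rows, so rows that do not move let the fingers close. It gives the time, the measured TCP pose, the force and the opening at its end, in the units of the state.
- ctrl.sense(): the state, without advancing time (a new reading comes with each control period).
- ctrl.capture(name): name is "scene" or "top" or "wrist"; returns a dict with "image" (400x640x3 uint8, red, green, blue), "depth" (400x640 float32, m along the optical axis (not along the pixel's ray), 0 where there is no reading), "vfov" (degrees; the focal length in pixels is half the picture's height over the tangent of half this angle, whatever the lens; pixels are square), "cx", "cy" (the principal point, pixels), "R" (3x3) and "t" (3): a world point X has camera coordinates R X + t; the wrist camera has in their place "mount" (4x4, takes a point from camera to tool coordinates, whose origin is the TCP and whose axes are the flange's). Camera axes: x right, y down, z forward; pixel columns grow to the right and rows downward; lengths in m; the calibration is good to about 2 mm. A picture is of the moment at which its call begins: read the wrist's pose just before it.
- ctrl.close_job(): hands the job in, once; it reports no verdict.
The state is a dict: "time": time; "qpos": joint angles; "joint_velocities": joint speeds; "tau": joint torques, N m; "tcp_pos": TCP position; "ee_rot": TCP orientation; "ft_force": force on the tool from outside, world axes, zero at the start; "ft_torque": the same for the moment, N m; "width": finger opening in m.
Only numpy, scipy, OpenCV 4.12 (cv2) and the standard library are available. Lean on these libraries where they do the work, as an engineer would, in place of code of your own. Each camera call takes 0.05 s, during which the arm holds its last target. There are 200 camera calls.

## Working session

There is one attempt and no reset: what is moved stays moved. The work goes in short steps, Python scripts to look and compute and a shell command to move; the robot and the scene stay as the last step left them, time stands still between calls to the robot, and variables do not carry over. Pictures are saved under pics/ and viewed, about 8 in all and at most 12, crops included, and the job is handed in when it is done.

```bash
mkdir -p pics; ls
cat > h.py <<'E'
import numpy as np, cv2
from rig import ctrl
def cap(n):
    c=ctrl.capture(n); c['f']=200/np.tan(np.radians(c['vfov'])/2); return c
def pts(c):
    v,u=np.mgrid[0:400,0:640]; d=c['depth']
    P=np.stack([(u-c['cx'])/c['f']*d,(v-c['cy'])/c['f']*d,d],-1)
    return (P-c['t'])@np.array(c['R'])   # R^T (P-t)
def ray(c,u,v,z):
    R=np.array(c['R']); o=-R.T@c['t']; d=R.T@np.array([(u-c['cx'])/c['f'],(v-c['cy'])/c['f'],1])
    return o+d*(z-o[2])/d[2]
def save(c,n): cv2.imwrite('pics/'+n+'.png',c['image'][:,:,::-1])
E
python3 - <<'E'
from h import *
for n in('scene','top'):
    c=cap(n);save(c,n+'0');print(n,c['vfov'],c['cx'],c['cy'],(-np.array(c['R']).T@c['t']).round(3),(c['depth']>0).mean())
    np.savez(n+'0.npz',**{k:v for k,v in c.items()})
print(ctrl.sense())
E
```

```text
pics
scene 47.11805060910759 316.758426444617 201.60024046930639 [1.457 0.273 0.975] 0.99334765625
top 43.0556377783281 318.5505888254578 209.05136792700287 [0.325 0.013 1.641] 0.9960234375
{'time': 0.1, 'qpos': array([ 1.07271405e+00,  2.63480853e-01, -4.88644611e-02,  1.25940696e+00,
        1.64794574e-05,  1.41548752e+00]), 'joint_velocities': array([-8.12782574e-04, -3.57665057e-06,  3.86824983e-03,  9.36484654e-04,
        1.64600851e-03,  7.51982206e-04]), 'tau': array([ 3.80342564e-03, -6.38577390e+01,  3.85061717e+01,  9.98296979e-03,
       -4.31772821e-05,  1.07432152e-05]), 'tcp_pos': array([0.176339  , 0.494239  , 0.23087351]), 'ee_rot': array([-1.61193178e-04,  1.70548914e-01,  9.85349095e-01, -4.50049286e-04]), 'ft_force': array([-0.12862377, -1.16953711, -0.00207384]), 'ft_torque': array([ 0.00930718, -0.03156252, -0.02388408]), 'width': 0.08505250830064226}
```

View pics/top0.png

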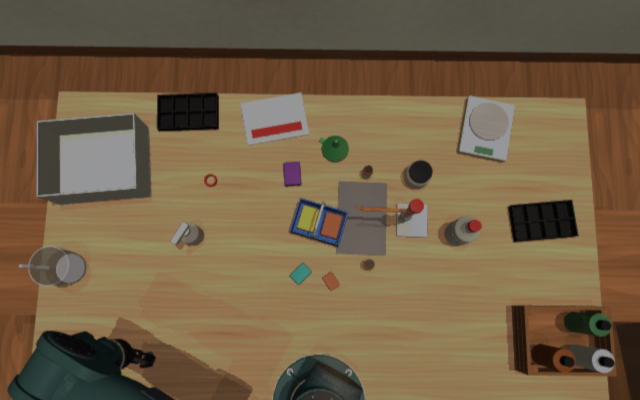

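View pics/scene0.png

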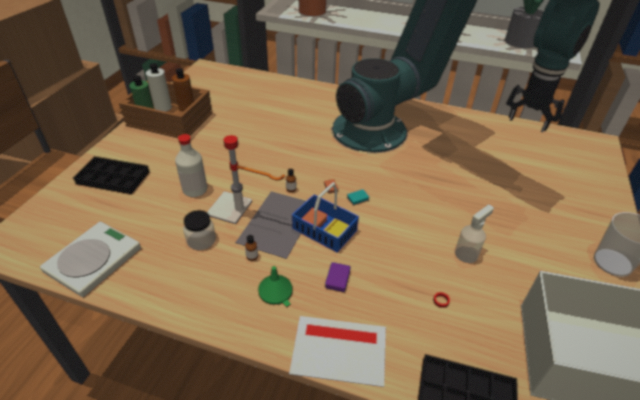

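Top view: the knob is at (416,206), with the stand base around (412,220) and the hook pointing left to about (362,210). The basket is at (320,222) with yellow soap at (308,219) and brown/orange soap at (330,225). Soap look-alikes are a small orange bar at (331,281), turquoise (300,273) and purple (292,174). Red things other than the knob are the bottle cap (474,226), the ring (211,181) and the paper stripe (276,130). The choice is the blue basket and the red knob on the rod. Next I measure and make one crop.

```bash
cat > meas.py <<'E'
from h import *
def measure(c,verbose=True):
    P=pts(c); hsv=cv2.cvtColor(np.ascontiguousarray(c['image']),cv2.COLOR_RGB2HSV); H,S,V=cv2.split(hsv)
    z=P[...,2]; out={}
    ws=(P[...,0]>0.2)&(P[...,0]<0.75)&(abs(P[...,1])<0.5)
    b=(H>100)&(H<130)&(S>120)&ws&(z>0.045)&(z<0.075)
    q=P[b][:,:2]; r=cv2.minAreaRect((q*1000).astype(np.float32)); out['basket']=r
    red=((H<6)|(H>174))&(S>150)&ws&(z>0.17)
    n,l,st,ce=cv2.connectedComponentsWithStats(red.astype(np.uint8))
    out['red']=[(st[i,4],ce[i].round(1),np.median(P[l==i],0).round(4)) for i in range(1,n) if st[i,4]>15]
    o=(H>5)&(H<20)&(S>150)&ws&(z>0.11)&(z<0.22)
    q=P[o]; out['hook_n']=len(q)
    if len(q)>5:
        l=cv2.fitLine(q[:,:2].astype(np.float32),cv2.DIST_HUBER,0,.01,.01).ravel(); out['hookline']=l; 
        s=q[:,:2]@l[:2]; out['hook_ends']=q[s.argmin()].round(4),q[s.argmax()].round(4)
    w=(S<70)&(V>90)&ws&(z>0.12)&(z<0.175); q=P[w]; out['white']=len(q),[x.round(3) for x in (q[:3])]
    for k,v in out.items(): print(k,v)
    return out,P,hsv
E
python3 - <<'E'
from meas import *
for n in('top','scene'):
    c=dict(np.load(n+'0.npz')); print(n); measure(c)
im=cv2.imread('pics/top0.png')[140:300,270:450]; cv2.imwrite('pics/crop0.png',cv2.resize(im,None,fx=3.7,fy=3.7,interpolation=cv2.INTER_CUBIC))
c=dict(np.load('top0.npz')); P=pts(c)
for u,v in [(367,172),(369,265),(398,208),(412,232)]: print((u,v),P[v,u].round(3))
E
```

```text
top
basket ((551.1746215820312, 7.251457214355469), (157.500732421875, 109.62740325927734), 73.73410034179688)
red [(np.int32(142), array([416. , 205.6]), array([ 0.5671, -0.2592,  0.2687])), (np.int32(118), array([474.2, 225.5]), array([ 0.5236, -0.4386,  0.1999]))]
hook_n 114
hookline [ 0.04995288  0.9987516   0.5706459  -0.19047253]
hook_ends (array([ 0.5221, -0.4569,  0.2047]), array([ 0.5729, -0.1091,  0.1898]))
white (603, [array([ 0.601, -0.005,  0.124]), array([ 0.601, -0.008,  0.128]), array([ 0.597, -0.002,  0.134])])
scene
basket ((559.9896240234375, 4.686279296875), (160.4891815185547, 113.63799285888672), 73.8055191040039)
red [(np.int32(95), array([184. , 138.6]), array([ 0.5351, -0.4411,  0.1989])), (np.int32(145), array([230.4, 141.8]), array([ 0.5831, -0.2575,  0.2669])), (np.int32(30), array([233.6, 166.9]), array([ 0.5829, -0.2574,  0.1801]))]
hook_n 165
hookline [ 0.03400119  0.9994218   0.5790785  -0.19020644]
hook_ends (array([ 0.5409, -0.4558,  0.1976]), array([ 0.582 , -0.1075,  0.1899]))
white (782, [array([ 0.534, -0.432,  0.174]), array([ 0.531, -0.43 ,  0.173]), array([ 0.53 , -0.427,  0.173])])
(367, 172) [ 0.71  -0.145  0.072]
(369, 265) [ 0.414 -0.148  0.085]
(398, 208) [ 0.605 -0.251  0.012]
(412, 232) [ 0.527 -0.296  0.01 ]
```

View pics/crop0.png

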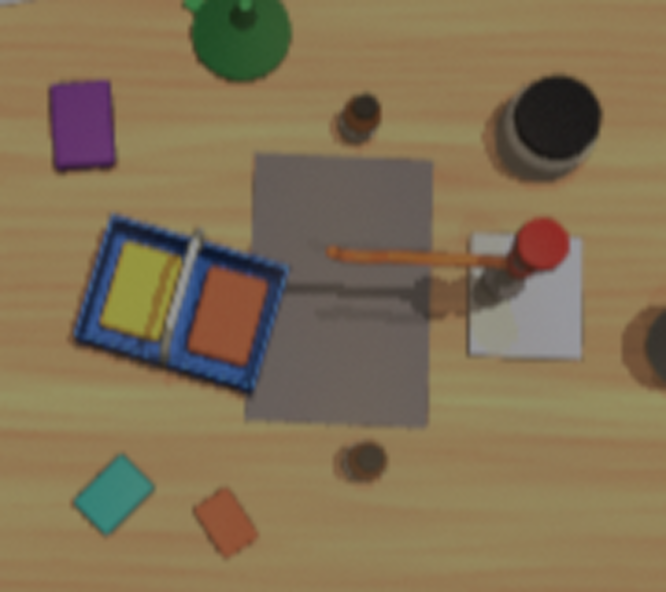

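The crop confirms the choice: the basket holds the large yellow and orange-brown bars, and the small orange one lies on the table. The red knob is over the white plate, and the hook tip is near crop (333,252), between the two ambers. Next is a refined two-view estimate.

```bash
cat > two.py <<'E'
from h import *
def masks(c):
    P=pts(c); H,S,V=cv2.split(cv2.cvtColor(np.ascontiguousarray(c['image']),cv2.COLOR_RGB2HSV)); return P,H,S,V
def tri(cs,uvs):
    A=[];b=[]
    for c,(u,v) in zip(cs,uvs):
        R=np.array(c['R']);M=np.array([[1,0,-(u-c['cx'])/c['f']],[0,1,-(v-c['cy'])/c['f']]])
        A.append(M@R);b.append(-M@c['t'])
    return np.linalg.lstsq(np.vstack(A),np.hstack(b),rcond=None)
def run(cs):
    kn=[]
    for c in cs:
        P,H,S,V=masks(c); z=P[...,2]
        red=((H<6)|(H>174))&(S>140)&(z>0.17)&(abs(P[...,1]+.258)<.06)&(abs(P[...,0]-.57)<.06)
        n,l,st,ce=cv2.connectedComponentsWithStats(red.astype(np.uint8)); i=1+st[1:,4].argmax()
        m=l==i; x,y,w,h=st[i,:4]; kn.append((x+(w-1)/2,y+(h-1)/2))
        print('table z',np.median(z[(abs(P[...,0]-.45)<.03)&(abs(P[...,1]-.12)<.05)]),'knob px',kn[-1],w,h)
        blue=(H>100)&(H<130)&(S>110)&(abs(P[...,1])<.3)&(abs(P[...,0]-.55)<.2)
        q=P[blue&(z>.048)&(z<.08)]; r=cv2.minAreaRect((q[:,:2]*1e3).astype(np.float32)); print('rim',np.round(r[0]+r[1]+(r[2],),1),'ztop',np.percentile(q[:,2],95).round(4))
        o=(H>5)&(H<20)&(S>140)&(z>.1)&(z<.22)&(abs(P[...,0]-.57)<.06)&(P[...,1]>-.235)&(P[...,1]<0)
        q=P[o]; l=cv2.fitLine(q[:,:2].astype(np.float32),cv2.DIST_HUBER,0,.01,.01).ravel(); print('hook',l.round(4),'ang',np.degrees(np.arctan2(l[1],l[0])),'tip',q[q[:,1].argmax()].round(4),len(q))
        wh=(S<90)&(z>.13)&(z<.18)&(abs(P[...,0]-.555)<.1)&(abs(P[...,1])<.1); q=P[wh]; 
        if len(q)>5: l=cv2.fitLine(q[:,:2].astype(np.float32),cv2.DIST_HUBER,0,.01,.01).ravel(); print('handle',l.round(4),'ang',np.degrees(np.arctan2(l[1],l[0])),'mean',q.mean(0).round(4),len(q))
        wp=(S<70)&(V>80)&(z>0.004)&(z<.02)&(abs(P[...,0]-.56)<.09)&(P[...,1]<-.22)&(P[...,1]>-.4); q=P[wp]
        if len(q)>5: r=cv2.minAreaRect((q[:,:2]*1e3).astype(np.float32)); print('plate',np.round(r[0]+r[1]+(r[2],),1))
    t=tri(cs,kn); print('knob tri',t[0].round(4),t[1])
if __name__=='__main__':
    import sys
    if len(sys.argv)>1: cs=[dict(np.load(n+'0.npz')) for n in('top','scene')]
    else: cs=[cap(n) for n in('top','scene')]
    run(cs)
E
python3 two.py 0
```

```text
table z 9.05606972976956e-05 knob px (np.float64(416.0), np.float64(205.5)) 13 14
rim [551.9   7.  157.7 110.8  73.9] ztop 0.0653
hook [ 0.0329  0.9995  0.5712 -0.1731] ang 88.1124 tip [ 0.5729 -0.1091  0.1898] 117
handle [ 0.9622 -0.2722  0.5482  0.0079] ang -15.797768 mean [0.5482 0.0079 0.1542] 87
plate [ 566.6 -295.3  102.3  109.9   87.7]
table z -0.0008365055999882417 knob px (np.float64(230.0), np.float64(142.0)) 13 13
rim [560.3   4.6 161.  113.2  74.3] ztop 0.0601
hook [ 0.0372  0.9993  0.5795 -0.1753] ang 87.86734 tip [ 0.582  -0.1075  0.1899] 153
handle [ 0.9619 -0.2733  0.5605  0.0049] ang -15.863566 mean [0.5679 0.0022 0.1515] 95
plate [ 573.8 -297.6  101.7  114.4   88.5]
knob tri [ 0.5714 -0.2637  0.2545] [5.91661038e-06]
```

```bash
python3 -m handwheel '{"grip":[85,85,85,85,85,85,85,85,85,85,85,85],"dp":[[0,0,-40],[0,0,-40],[0,0,-40],[-34,-32,0],[-34,-32,0],[-34,-32,0],[-34,-32,0],[-34,-32,0],[-34,-32,0],[-34,-32,0],[-34,-32,0],[-34,-32,0]],"angular":[[0,0,0],[0,0,0],[0,0,0],[0,0,0],[0,0,0],[0,0,0],[0,0,0],[0,0,0],[0,0,0],[0,0,0],[0,0,0],[0,0,0]]}'
cat >> h.py <<'E'
from scipy.spatial.transform import Rotation as Ro
def Rt(s): w,x,y,z=s['ee_rot']; return Ro.from_quat([x,y,z,w]).as_matrix()
def wcap():
    s=ctrl.sense(); c=cap('wrist'); M=np.array(c['mount']); R=Rt(s)
    Rcw=R@M[:3,:3]; o=R@M[:3,3]+s['tcp_pos']; c['R']=Rcw.T; c['t']=-Rcw.T@o; c['s']=s; return c
def todp(target):   # mm in tool axes to reach world target
    s=ctrl.sense(); print('tcp',s['tcp_pos'].round(4),'dp mm',(Rt(s).T@(np.array(target)-s['tcp_pos'])*1e3).round(1),'ft',s['ft_force'].round(1),'w',round(s['width']*1e3,1),'t',s['time'], 'yang',np.degrees(np.arctan2(Rt(s)[1,1],Rt(s)[0,1])).round(2),'q',np.round(s['qpos'],2))
E
python3 -c "
from h import *
todp([.571,-.262,.36])"
```

```text
time: 1.3
tcp_pos: [0.3681, 0.1185, 0.3513]
ee_rot: [0.0, 0.171, 0.985, 0.0]
ft_force: [1.9, 0.4, -1.2]
width: 0.0846
tcp [0.3681 0.1185 0.3513] dp mm [-319.  -290.1   -8.7] ft [ 1.9  0.4 -1.2] w 84.6 t 1.3 yang 70.36 q [ 0.1   0.01 -0.03  1.53 -0.    0.44]
```

```bash
python3 -m handwheel '{"grip":[85,85,85,85,85,85,85,85,85,85,85,85],"dp":[[-34,-31,0],[-34,-31,0],[-34,-31,0],[-34,-31,0],[-34,-31,0],[-34,-31,0],[-34,-31,0],[-34,-31,0],[-34,-31,0],[-10,-9,0],[0,0,0],[0,0,0]],"angular":[[0,0,0],[0,0,0],[0,0,0],[0,0,0],[0,0,0],[0,0,0],[0,0,0],[0,0,0],[0,0,0],[0,0,0],[0,0,0],[0,0,0]]}'
python3 - <<'E'
from h import *
c=wcap(); save(c,'w1'); np.savez('w1.npz',**{k:v for k,v in c.items() if k!='s'}); print(np.array(c['mount']).round(3),c['vfov'],c['cx'],c['cy'])
todp([.571,-.262,.36])
E
```

```text
time: 2.5
tcp_pos: [0.5685, -0.2567, 0.351]
ee_rot: [-0.0, 0.171, 0.985, 0.0]
ft_force: [0.7, 0.4, 0.0]
width: 0.0849
[[-0.001 -0.96  -0.279  0.07 ]
 [ 1.    -0.001 -0.     0.   ]
 [ 0.    -0.279  0.96  -0.144]
 [ 0.     0.     0.     1.   ]] 68.16047844521576 318.4892057280736 200.21910577182808
tcp [ 0.5683 -0.2562  0.3515] dp mm [-4.4 -4.5 -8.5] ft [-0.7  0.2  0.1] w 85.0 t 2.55 yang 70.38 q [-0.55  0.46  0.58  1.69  0.   -0.21]
```

View pics/w1.png

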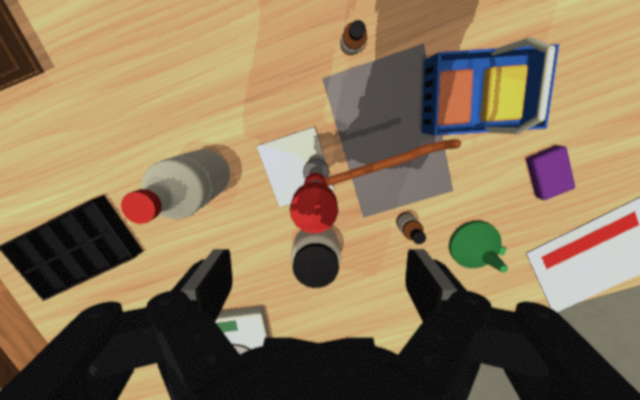

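The wrist view shows the knob at (314,203), roughly between the fingers, with the hook running to its tip at (457,143). The basket is at the upper right and the ambers are at (354,38) and (410,228). Next I compute the knob from it.

Run:
```python
from h import *; from two import masks
c=dict(np.load('w1.npz')); P,H,S,V=masks(c); z=P[...,2]
red=((H<6)|(H>174))&(S>140)&(z>.17); n,l,st,ce=cv2.connectedComponentsWithStats(red.astype(np.uint8))
for i in range(1,n):
  if st[i,4]>60:
    q=P[l==i]; zt=np.percentile(q[:,2],90); t=q[q[:,2]>zt-.006]; (cx,cy),r=cv2.minEnclosingCircle((t[:,:2]*1e3).astype(np.float32)); print(ce[i],zt.round(4),cx,cy,r,'ray centre',ray(c,*ce[i],zt-.01).round(4))
o=(H>4)&(H<20)&(S>140)&(z>.1)&(z<.22)&(P[...,1]>-.235)&(P[...,1]<-.05)&(abs(P[...,0]-.57)<.06); q=P[o]
l=cv2.fitLine(q[:,:2].astype(np.float32),cv2.DIST_HUBER,0,.01,.01).ravel(); print(l, np.degrees(np.arctan2(l[1],l[0])), q[q[:,1].argmax()], len(q))
print('table',np.median(z[(abs(P[...,0]-.45)<.03)&(abs(P[...,1]+.08)<.03)]))
wp=(S<70)&(V>80)&(z>0.004)&(z<.02)&(abs(P[...,0]-.56)<.09)&(P[...,1]<-.22)&(P[...,1]>-.4); q=P[wp]
r=cv2.minAreaRect((q[:,:2]*1e3).astype(np.float32)); print('plate',r)
blue=(H>100)&(H<130)&(S>110)&(abs(P[...,1])<.3)&(abs(P[...,0]-.55)<.2)
q=P[blue&(z>.048)&(z<.08)]; r=cv2.minAreaRect((q[:,:2]*1e3).astype(np.float32)); print('rim',r)
```

```text
[313.76823177 205.66933067] 0.2709 545.6341552734375 -251.85791015625 46.92213821411133 ray centre [ 0.5696 -0.2613  0.2609]
[140.80079286 205.80971259] 0.2022 516.7540893554688 -345.8846435546875 113.58285522460938 ray centre [ 0.5269 -0.4442  0.1922]
[ 0.03255074  0.99947006  0.5734167  -0.16867279] 88.13464 [ 0.57480681 -0.10758067  0.19230073] 1046
table 0.0019176065796140936
plate ((570.3518676757812, -297.2740478515625), (99.98495483398438, 109.49405670166016), 88.20618438720703)
rim ((554.599853515625, 4.8645782470703125), (159.8399658203125, 107.80612182617188), 73.8962173461914)
```

```bash
python3 -m handwheel '{"grip":[85,85,85,85,85,85,40,36,36,36,36,36],"dp":[[-4,-4,5],[0,0,30],[0,0,30],[0,0,30],[0,0,20],[0,0,0],[0,0,0],[0,0,0],[0,0,0],[0,0,0],[0,0,0],[0,0,0]],"angular":[[0,0,0],[0,0,0],[0,0,0],[0,0,0],[0,0,0],[0,0,0],[0,0,0],[0,0,0],[0,0,0],[0,0,0],[0,0,0],[0,0,0]]}' 50
python3 -c "
from h import *
todp([.571,-.262,.184])"
```

```text
time: 3.75
tcp_pos: [0.5716, -0.2621, 0.2373]
ee_rot: [0.001, 0.17, 0.985, -0.0]
ft_force: [1.8, 3.5, 6.4]
width: 0.0392
tcp [ 0.5716 -0.2621  0.2373] dp mm [ 0.7 -0.1 53.3] ft [1.8 3.5 6.4] w 39.2 t 3.75 yang 70.37 q [-0.56  0.44  0.25  1.37  0.   -0.22]
```

```bash
python3 -m handwheel '{"grip":[36,36,36,36,36,36,36,36],"dp":[[0,0,8],[0,0,10],[0,0,10],[0,0,10],[0,0,8],[0,0,3],[0,0,2],[0,0,0]],"angular":[[0,0,0],[0,0,0],[0,0,0],[0,0,0],[0,0,0],[0,0,0],[0,0,0],[0,0,0]]}'
python3 -c "
from h import *
todp([.571,-.262,.184])"
```

```text
time: 4.55
tcp_pos: [0.5716, -0.2621, 0.1859]
ee_rot: [0.001, 0.17, 0.985, 0.0]
ft_force: [2.1, 3.0, 2.1]
width: 0.0387
tcp [ 0.5716 -0.2621  0.1859] dp mm [ 0.6 -0.1  1.9] ft [2.1 3.  2.1] w 38.7 t 4.55 yang 70.37 q [-0.56  0.46  0.13  1.24  0.   -0.22]
```

```bash
for i in 1 ; do python3 -m handwheel '{"grip":[36,36,36],"dp":[[0,0,2],[0,0,2],[0,0,0]],"angular":[[0,0,0],[0,0,0],[0,0,0]]}' | egrep 'pos|ft' ;done;  python3 -m handwheel '{"grip":[36,36],"dp":[[0,0,2],[0,0,0]],"angular":[[0,0,0],[0,0,0]]}' | egrep 'pos|ft'
```

```text
tcp_pos: [0.5717, -0.2622, 0.1836]
ft_force: [-3.2, 5.7, 22.7]
tcp_pos: [0.5718, -0.2623, 0.1835]
ft_force: [-9.6, 9.2, 42.5]
```

```bash
python3 -m handwheel '{"grip":[36,85,85,85,85,85,85,85,85,85],"dp":[[0,0,-3],[0,0,0],[0,0,0],[0,0,0],[0,0,0],[0,0,-15],[0,0,-40],[0,0,-40],[0,0,-15],[0,0,0]],"angular":[[0,0,0],[0,0,0],[0,0,0],[0,0,0],[0,0,0],[0,0,0],[0,0,0],[0,0,0],[0,0,0],[0,0,0]]}' 
python3 -m handwheel '{"grip":[85,85,85,85,85,85,85,85,85,60,40,40],"dp":[[14,40,0],[14,40,0],[14,40,0],[14,40,0],[14,40,0],[14,40,0],[14,40,0],[13,40,0],[0,4,0],[0,0,0],[0,0,0],[0,0,0]],"angular":[[0,0,0],[0,0,0],[0,0,0],[0,0,0],[0,0,0],[0,0,0],[0,0,0],[0,0,0],[0,0,-0.06],[0,0,0],[0,0,0],[0,0,0]]}'
cat > bas.py <<'E'
from h import *; from two import masks
def bas(c):
    P,H,S,V=masks(c); z=P[...,2]
    blue=(H>100)&(H<130)&(S>110)&(abs(P[...,1])<.3)&(abs(P[...,0]-.55)<.2)
    q=P[blue&(z>.05)&(z<.075)]; r=cv2.minAreaRect((q[:,:2]*1e3).astype(np.float32)); print('rim',np.round(r[0]+r[1]+(r[2],),1))
    return P,H,S,V
E
python3 - <<'E'
from bas import *
c=wcap(); save(c,'w2'); bas(c); todp([.576,.080,.15])
c=cap('top'); bas(c)
E
```

```text
time: 6.05
tcp_pos: [0.5718, -0.2627, 0.2943]
ee_rot: [0.002, 0.171, 0.985, -0.001]
ft_force: [0.3, 0.3, -0.6]
width: 0.0849
time: 7.25
tcp_pos: [0.5754, 0.0794, 0.2918]
ee_rot: [-0.0, 0.142, 0.99, -0.0]
ft_force: [0.0, -0.3, -0.4]
width: 0.0437
rim [554.5   5.7 159.3 108.5  74.1]
tcp [0.5754 0.0793 0.292 ] dp mm [ -0.4   0.9 142. ] ft [-0.3  0.2  0.4] w 40.1 t 7.3 yang 73.67 q [-0.    0.36  0.25  1.47 -0.    0.28]
rim [543.3 -19.8 103.  111.2  75.3]
```

View pics/w2.png

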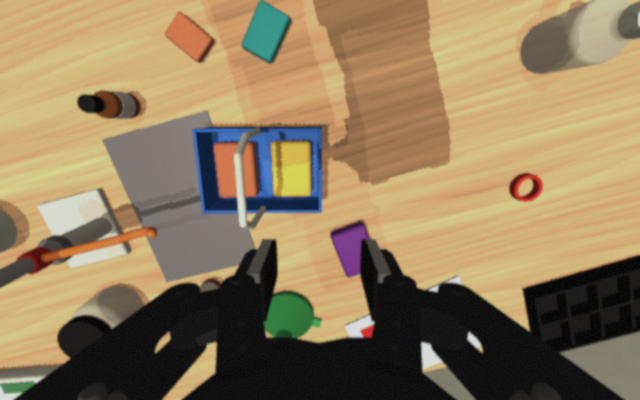

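The wrist view shows the basket at (260,170), its far end wall at x≈320 px between the fingers, and the yellow bar (292,168) near that wall. Its top is about 28 mm, so I will keep the fingertips above 36 mm and grip that end wall.

```bash
python3 -m handwheel '{"grip":[40,40,40,40,40,40,30,0,0,0,0,0],"dp":[[0,1,45],[0,0,45],[0,0,45],[0,0,45],[0,0,40],[0,0,30],[0,0,4],[0,0,0],[0,0,0],[0,0,0],[0,0,0],[0,0,0]],"angular":[[0,0,0],[0,0,0],[0,0,0],[0,0,0],[0,0,0],[0,0,0],[0,0,0],[0,0,0],[0,0,0],[0,0,0],[0,0,0],[0,0,0]]}' 40
python3 - <<'E'
from bas import *
todp([.576,.080,.038])
c=wcap(); save(c,'w3'); bas(c)
c=cap('scene'); save(c,'s3'); bas(c)
E
```

```text
time: 8.55
tcp_pos: [0.5768, 0.0811, 0.0399]
ee_rot: [0.001, 0.141, 0.99, 0.0]
ft_force: [-1.3, -2.5, 7.5]
width: 0.0027
tcp [0.5768 0.0811 0.0399] dp mm [ 0.5 -1.3  1.9] ft [-1.3 -2.5  7.5] w 2.7 t 8.55 yang 73.79 q [-0.    0.48 -0.26  0.83 -0.    0.28]
rim [554.8   6.  160.7 110.1  73.9]
rim [560.6   5.1 158.9 110.8  73.5]
```

```bash
python3 -m handwheel '{"grip":[0,0,0,0,0,0,0,0,0,0,0,0],"dp":[[0,0,-1],[-1,-4,0],[-2,-8,0],[-2,-10,0],[-2,-10,0],[-2,-10,0],[-2,-10,0],[-2,-10,0],[-2,-10,0],[-1,-8,0],[-1,-4,0],[0,0,0]],"angular":[[0,0,0],[0,0,-0.015],[0,0,-0.025],[0,0,-0.025],[0,0,-0.025],[0,0,-0.025],[0,0,-0.025],[0,0,-0.025],[0,0,-0.025],[0,0,-0.025],[0,0,-0.015],[0,0,0]]}'
python3 - <<'E'
from bas import *
todp([.579,-.034,.039])
c=wcap(); save(c,'w4'); bas(c)
c=cap('scene'); save(c,'s4'); bas(c)
E
```

```text
time: 9.85
tcp_pos: [0.5777, -0.0051, 0.0399]
ee_rot: [0.0, 0.026, 1.0, -0.0]
ft_force: [-1.6, -1.4, 4.5]
width: 0.0027
tcp [ 0.5777 -0.0051  0.0399] dp mm [ -2.8 -28.8   0.9] ft [-1.6 -1.4  4.5] w 2.7 t 9.85 yang 87.01 q [-0.15  0.47 -0.27  0.83 -0.   -0.1 ]
rim [572.9 -83.1 160.2 109.8  86.9]
rim [578.6 -84.2 160.4 111.6  85.5]
```

View pics/s4.png

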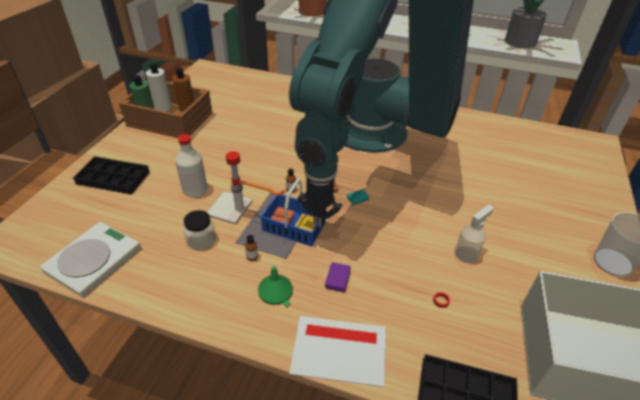

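Scene: the basket (292,218) is upright on the table, with the fingers on its far end wall and the ambers (291,180) and (251,249) untouched. I drag to about 25 mm short, release, then finish with a two-finger push so the gripper body stays clear of the hook tip.

```bash
python3 -m handwheel '{"grip":[0,0,0,0,0,25,35,35,35,35,35,35],"dp":[[0,-5,0],[-1,-10,0],[-1,-9,0],[-1,-5,0],[0,0,0],[0,0,0],[0,0,0],[0,0,-30],[0,0,-45],[0,0,-10],[0,40,0],[0,40,0]],"angular":[[0,0,-0.005],[0,0,-0.005],[0,0,-0.005],[0,0,-0.005],[0,0,0],[0,0,0],[0,0,0],[0,0,0],[0,0,0],[0,0,0],[0,0,0],[0,0,0]]}'
python3 - <<'E'
from bas import *
todp([.579,.046,.12])
c=wcap(); save(c,'w5'); P,H,S,V=bas(c); z=P[...,2]
np.savez('w5.npz',**{k:v for k,v in c.items() if k!='s'})
o=(H>4)&(H<20)&(S>140)&(z>.1)&(z<.17)&(P[...,1]>-.235)&(P[...,1]<-.05)&(abs(P[...,0]-.57)<.04); q=P[o]
if len(q)>9:
 l=cv2.fitLine(q[:,:2].astype(np.float32),cv2.DIST_HUBER,0,.01,.01).ravel(); print('hook',l,np.degrees(np.arctan2(l[1],l[0])),q[q[:,1].argmax()],len(q))
E
```

```text
time: 11.15
tcp_pos: [0.582, 0.0468, 0.1247]
ee_rot: [0.001, 0.017, 1.0, -0.0]
ft_force: [0.5, 0.6, 0.0]
width: 0.0351
tcp [0.582  0.0468 0.1247] dp mm [ 3.  -0.9  4.7] ft [0.5 0.6 0. ] w 35.1 t 11.15 yang 88.02 q [-0.06  0.41 -0.12  1.04 -0.   -0.02]
rim [ 576.5 -111.9  160.5  109.8   88. ]
hook [ 0.29775545  0.9546422   0.57321423 -0.11113061] 72.677155 [ 0.57484677 -0.1048313   0.14015916] 518
```

View pics/w5.png

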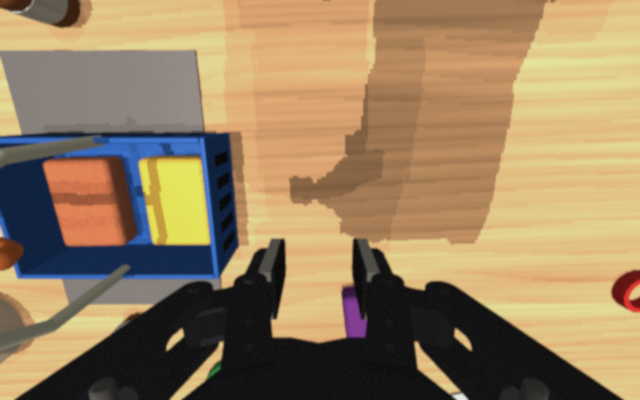

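Wrist view: basket at the left, its end wall at x≈210–235 px, the bars (90,200) and (175,200) in place, the hook tip at (8,252), and yaw 88° matching the hook. Now I turn the tool 90° and lower it behind the end wall.

```bash
python3 -m handwheel '{"grip":[60,60,60,60,60,60,60,60,60,60,60,60],"dp":[[0,0,0],[0,0,0],[0,0,0],[0,0,0],[0,0,0],[0,0,0],[0,0,0],[0,0,0],[0,0,0],[0,0,0],[0,0,0],[0,0,0]],"angular":[[0,0,0.15],[0,0,0.15],[0,0,0.15],[0,0,0.15],[0,0,0.15],[0,0,0.15],[0,0,0.15],[0,0,0.15],[0,0,0.15],[0,0,0.15],[0,0,0.07],[0,0,0]]}'
python3 -m handwheel '{"grip":[60,60,60,60],"dp":[[0,-5,35],[0,0,35],[0,0,30],[0,0,0]],"angular":[[0,0,0],[0,0,0],[0,0,0],[0,0,0]]}'
python3 -c "
from h import *
todp([.577,-.021,.025])"
```

```text
time: 12.4
tcp_pos: [0.5816, 0.0465, 0.124]
ee_rot: [-0.0, 0.719, 0.695, -0.0]
ft_force: [-0.7, -0.1, 0.4]
width: 0.0598
time: 12.8
tcp_pos: [0.5743, 0.0467, 0.0211]
ee_rot: [-0.002, 0.717, 0.697, -0.002]
ft_force: [-0.1, -0.1, 0.8]
width: 0.06
tcp [0.5743 0.0467 0.0211] dp mm [-67.6   4.6  -3.9] ft [-0.1 -0.1  0.8] w 60.0 t 12.8 yang -1.7 q [-0.06  0.49 -0.29  0.79 -0.    1.54]
```

```bash
python3 -m handwheel '{"grip":[60,60,60,60,60,60,60,60,60],"dp":[[-25,2,-3],[-25,0,0],[-12,0,0],[-5,0,0],[-5,0,0],[-5,0,0],[-5,0,0],[-3,0,0],[0,0,0]],"angular":[[0,0,0],[0,0,0],[0,0,0],[0,0,0],[0,0,0],[0,0,0],[0,0,0],[0,0,0],[0,0,0]]}'
python3 - <<'E'
from bas import *
todp([.577,-.046,.025])
c=wcap(); save(c,'w6'); bas(c)
bas(cap('scene'))
E
```

```text
time: 13.7
tcp_pos: [0.5759, -0.0387, 0.0272]
ee_rot: [0.0, 0.718, 0.696, -0.0]
ft_force: [-0.0, 0.0, -0.9]
width: 0.0599
tcp [ 0.5759 -0.0387  0.0272] dp mm [-7.3  1.3  2.2] ft [-0.   0.  -0.9] w 59.9 t 13.7 yang -1.84 q [-0.21  0.49 -0.29  0.8  -0.    1.39]
rim [594.8 -57.   32.8  96.5  65.1]
rim [ 580.9 -130.7  157.7  113.2   88.7]
```

```bash
python3 -m handwheel '{"grip":[60,60,60,60,60,60,60,60],"dp":[[-4,0,0],[-3,0,0],[-1,0,0],[0,0,0],[20,0,0],[40,0,0],[20,0,-30],[0,0,0]],"angular":[[0,0,0],[0,0,0],[0,0,0],[0,0,0],[0,0,0],[0,0,0],[0,0,0],[0,0,0]]}'
python3 - <<'E'
from two import *
todp([.577,-.046,.025])
run([cap(n) for n in('top','scene')])
E
```

```text
time: 14.6
tcp_pos: [0.5797, 0.0356, 0.0601]
ee_rot: [0.001, 0.717, 0.697, 0.001]
ft_force: [0.7, -0.6, -0.6]
width: 0.0599
tcp [0.5797 0.0356 0.0601] dp mm [-81.6  -0.5  35.1] ft [ 0.7 -0.6 -0.6] w 59.9 t 14.6 yang -1.69 q [-0.08  0.46 -0.23  0.88  0.    1.52]
table z 0.6181737524115328 knob px (np.float64(412.5), np.float64(209.5)) 14 14
rim [ 571.6 -136.1  159.   109.1   88.4] ztop 0.0656
hook [ 0.034   0.9994  0.5703 -0.1759] ang 88.05316 tip [ 0.5712 -0.1068  0.1463] 113
plate [ 573.1 -285.3  123.   121.5   88.1]
table z 0.575072715948811 knob px (np.float64(232.0), np.float64(158.0)) 13 13
rim [ 580.  -138.3  158.9  113.3   88.4] ztop 0.0604
hook [ 0.034   0.9994  0.5787 -0.1838] ang 88.049706 tip [ 0.5767 -0.1084  0.1353] 119
handle [ 0.9734 -0.229   0.6246  0.0378] ang -13.240157 mean [0.6246 0.0378 0.1566] 249
plate [ 572.6 -285.4  117.1  126.8    1.1]
knob tri [ 0.5695 -0.2648  0.1992] [9.59701993e-06]
```

```bash
python3 -m handwheel '{"grip":[60,60,60,60,85,85,85,85,85,85,85],"dp":[[0,0,-45],[0,0,-45],[0,0,-45],[0,0,-45],[0,0,-45],[0,0,-40],[-40,0,0],[-40,0,0],[-40,0,0],[-36,0,0],[0,0,0]],"angular":[[0,0,0],[0,0,0],[0,0,0],[0,0,0],[0,0,0],[0,0,0],[0,0,0],[0,0,0],[0,0,0],[0,0,0],[0,0,0]]}'
python3 - <<'E'
from bas import *
todp([.571,-.262,.31])
c=wcap(); save(c,'w7'); P,H,S,V=bas(c); z=P[...,2]
np.savez('w7.npz',**{k:v for k,v in c.items() if k!='s'})
o=(H>4)&(H<20)&(S>140)&(z>.1)&(z<.17)&(P[...,1]>-.235)&(P[...,1]<-.05)&(abs(P[...,0]-.57)<.04); q=P[o]
l=cv2.fitLine(q[:,:2].astype(np.float32),cv2.DIST_HUBER,0,.01,.01).ravel(); print('hook',l,q[q[:,1].argmax()],len(q))
w=(S<90)&(V>60)&(z>.145)&(z<.172)&(abs(P[...,0]-.575)<.05)&(abs(P[...,1]+.137)<.04); q=P[w]
l=cv2.fitLine(q[:,:2].astype(np.float32),cv2.DIST_HUBER,0,.01,.01).ravel();print('handle',l,q.min(0),q.max(0),len(q))
E
```

```text
time: 15.8
tcp_pos: [0.5729, -0.127, 0.3209]
ee_rot: [-0.0, 0.72, 0.694, -0.001]
ft_force: [-0.1, 0.5, -1.0]
width: 0.0853
tcp [ 0.5729 -0.127   0.3209] dp mm [-134.9    3.1   11. ] ft [-0.1  0.5 -1. ] w 85.3 t 15.8 yang -2.11 q [-0.36  0.37  0.35  1.56 -0.    1.25]
rim [ 575.6 -137.5  157.9  109.    88.1]
hook [ 0.03707616  0.99931246  0.5739364  -0.16684277] [ 0.57585714 -0.10640711  0.13717322] 715
handle [ 0.9994363  -0.03357159  0.5767225  -0.13699591] [ 0.53232738 -0.14224389  0.14527878] [ 0.61790557 -0.13315213  0.16234872] 556
```

View pics/w7.png

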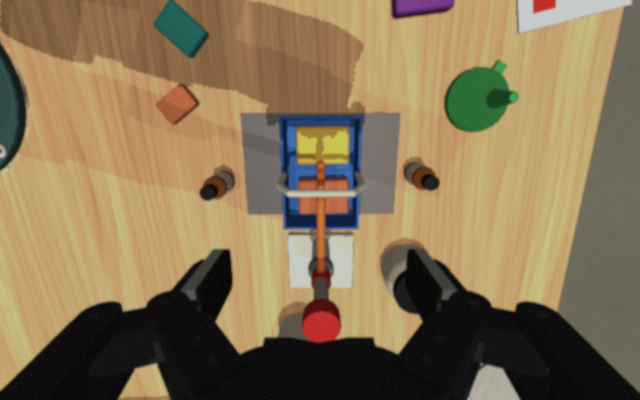

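The wrist view shows the handle (321,191) square across the hook bar, the hook tip at (321,168) past it, both soap bars in the basket and the ambers at either side. The handle is at y=-137.0 and the seat at -137.4. Now the knob (321,322).

```bash
python3 -m handwheel '{"grip":[85,85,85,85,85,85,85,85,85,36,36,36],"dp":[[-40,1,0],[-40,1,0],[-40,1,0],[-15,0,0],[0,0,0],[0,0,40],[0,0,45],[0,0,40],[0,0,11],[0,0,0],[0,0,0],[0,0,0]],"angular":[[0,0,0],[0,0,0],[0,0,0],[0,0,0],[0,0,0],[0,0,0],[0,0,0],[0,0,0],[0,0,0],[0,0,0],[0,0,0],[0,0,0]]}' 80
python3 -m handwheel '{"grip":[36,36,36],"dp":[[0,0,0],[0,0,0],[0,0,0]],"angular":[[0,0,0],[0,0,0],[0,0,0]]}'
python3 -c "
from h import *
todp([.571,-.262,.184])"
```

```text
time: 17.05
tcp_pos: [0.5729, -0.2576, 0.1884]
ee_rot: [0.001, 0.718, 0.696, 0.0]
ft_force: [-16.2, 0.8, 9.1]
width: 0.0436
time: 17.35
tcp_pos: [0.5708, -0.2576, 0.1886]
ee_rot: [0.0, 0.719, 0.695, -0.001]
ft_force: [-15.8, 2.9, 15.6]
width: 0.0385
tcp [ 0.5708 -0.2576  0.1886] dp mm [-4.4  0.3  4.6] ft [-15.8   2.9  15.6] w 38.5 t 17.35 yang -1.87 q [-0.55  0.45  0.13  1.25 -0.    1.05]
```

```bash
python3 -m handwheel '{"grip":[36,36,36,36,36,36,36,36,36,36,36,36],"dp":[[0,-2,-3],[0,0,-5],[0,0,-5],[0,0,-4],[0,0,-3],[0,0,-3],[0,0,-3],[0,0,-3],[0,0,-3],[0,0,-3],[0,0,-3],[0,0,0]],"angular":[[0,0,0],[0,0,0],[0,0,0],[0,0,0],[0,0,0],[0,0,0],[0,0,0],[0,0,0],[0,0,0],[0,0,0],[0,0,0],[0,0,0]]}'
python3 - <<'E'
from two import *
todp([.571,-.258,.2835])
c=cap('scene'); save(c,'s8'); run([c])
E
```

```text
time: 18.55
tcp_pos: [0.5704, -0.2575, 0.2247]
ee_rot: [0.0, 0.718, 0.696, 0.0]
ft_force: [4.6, -1.1, -7.8]
width: 0.0379
tcp [ 0.5704 -0.2575  0.2247] dp mm [ -0.5   0.6 -58.8] ft [ 4.6 -1.1 -7.8] w 37.9 t 18.55 yang -1.83 q [-0.55  0.44  0.21  1.34  0.    1.05]
table z -0.00091402160617852 knob px (np.float64(234.5), np.float64(146.5)) 8 14
rim [ 578.2 -137.9  159.4  115.4   88.3] ztop 0.0657
hook [ 0.0297  0.9996  0.5793 -0.1734] ang 88.29898 tip [ 0.5791 -0.1092  0.1731] 133
plate [ 574.7 -297.8  101.6  112.5   88.8]
knob tri [ 0.2668 -0.435  -0.0094] []
```

```bash
python3 -m handwheel '{"grip":[36,36,36,36,36,36,36,36,36,36,36,36],"dp":[[0,0,-3],[0,0,-4],[0,0,-5],[0,0,-6],[0,0,-6],[0,0,-6],[0,0,-6],[0,0,-6],[0,0,-5],[0,0,-4],[0,0,-3],[0,0,0]],"angular":[[0,0,0],[0,0,0],[0,0,0],[0,0,0],[0,0,0],[0,0,0],[0,0,0],[0,0,0],[0,0,0],[0,0,0],[0,0,0],[0,0,0]]}'
python3 -m handwheel '{"grip":[36,36,36],"dp":[[0,0,-2],[0,0,-2],[0,0,0]],"angular":[[0,0,0],[0,0,0],[0,0,0]]}'
```

```text
time: 19.8
tcp_pos: [0.5704, -0.2575, 0.2787]
ee_rot: [0.0, 0.718, 0.696, 0.0]
ft_force: [5.0, -2.6, -7.8]
width: 0.038
time: 20.1
tcp_pos: [0.5704, -0.2575, 0.2824]
ee_rot: [0.0, 0.718, 0.696, 0.0]
ft_force: [5.0, -2.1, -10.3]
width: 0.0375
```

```bash
python3 -m handwheel '{"grip":[36,36,36],"dp":[[0,0,-2],[0,0,-2],[0,0,0]],"angular":[[0,0,0],[0,0,0],[0,0,0]]}' | egrep 'tcp|ft'
python3 -m handwheel '{"grip":[36,36],"dp":[[0,0,-2],[0,0,0]],"angular":[[0,0,0],[0,0,0]]}'| egrep 'tcp|ft'
```

```text
tcp_pos: [0.5704, -0.2574, 0.2841]
ft_force: [10.4, -5.1, -32.7]
tcp_pos: [0.5703, -0.2573, 0.2842]
ft_force: [13.2, -7.5, -49.9]
```

```bash
python3 -m handwheel '{"grip":[36,36,60,85,85,85],"dp":[[0,0,4],[0,0,0],[0,0,0],[0,0,0],[0,0,0],[0,0,0]],"angular":[[0,0,0],[0,0,0],[0,0,0],[0,0,0],[0,0,0],[0,0,0]]}'
python3 -m handwheel '{"grip":[85,85,85,85,85,85,85,85],"dp":[[0,0,-10],[0,0,-25],[0,0,-25],[0,0,-20],[0,0,0],[0,0,0],[0,0,0],[0,0,0]],"angular":[[0,0,0],[0,0,0],[0,0,0],[0,0,0],[0,0,0],[0,0,0],[0,0,0],[0,0,0]]}'
python3 - <<'E'
from two import *
c=cap('scene'); save(c,'s9'); P,H,S,V=masks(c); z=P[...,2]
blue=(H>100)&(H<130)&(S>110)&(abs(P[...,1]+.137)<.13)&(abs(P[...,0]-.575)<.1); q=P[blue]
for a,b in((-.225,-.2),(-.075,-.05)):
    m=(q[:,1]>a)&(q[:,1]<b); print('z low/high',np.percentile(q[m][:,2],[2,98]).round(4),m.sum())
red=((H<6)|(H>174))&(S>140)&(z>.2)&(abs(P[...,1]+.258)<.06)&(abs(P[...,0]-.57)<.06); print('knob z range',np.percentile(P[red][:,2],[2,98]))
im=c['image'][60:300,140:400,::-1]; cv2.imwrite('pics/c9.png',cv2.resize(im,None,fx=2.3,fy=2.3,interpolation=cv2.INTER_CUBIC))
w=wcap(); save(w,'w9')
E
```

```text
time: 21.2
tcp_pos: [0.5699, -0.2573, 0.2849]
ee_rot: [0.0, 0.718, 0.696, 0.0]
ft_force: [0.2, 0.2, 0.1]
width: 0.0854
time: 22.0
tcp_pos: [0.5698, -0.2572, 0.3637]
ee_rot: [-0.001, 0.718, 0.696, -0.0]
ft_force: [0.0, -0.4, -0.4]
width: 0.0849
z low/high [0.0743 0.1228] 268
z low/high [0.0679 0.1265] 303
knob z range [0.21241077 0.31150718]
```

View pics/c9.png

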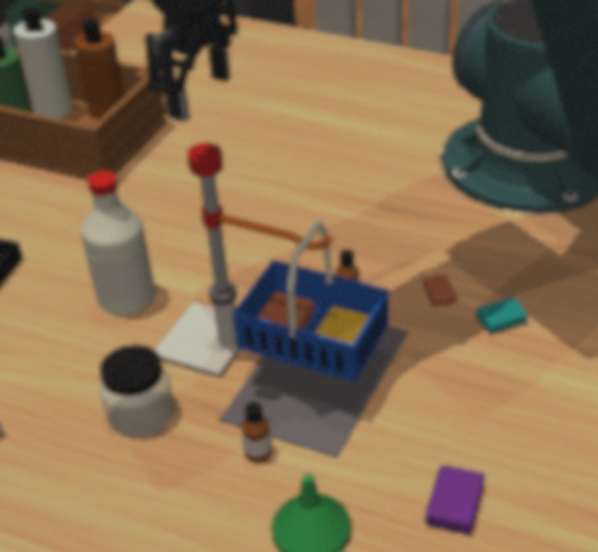

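The basket hangs free on the hook at crop (315,320), level, with its shadow on the mat below. Both bars are in it, the ambers and the rest are in place, and the knob is at the top. I let it settle a second, recheck and hand in.

```bash
python3 -m handwheel '{"grip":[85,85,85,85,85,85,85,85,85,85],"dp":[[0,0,-10],[0,0,0],[0,0,0],[0,0,0],[0,0,0],[0,0,0],[0,0,0],[0,0,0],[0,0,0],[0,0,0]],"angular":[[0,0,0],[0,0,0],[0,0,0],[0,0,0],[0,0,0],[0,0,0],[0,0,0],[0,0,0],[0,0,0],[0,0,0]]}'|head -1
python3 - <<'E'
from two import *
c0=dict(np.load('scene0.npz')); c=cap('scene'); P,H,S,V=masks(c); z=P[...,2]
q=P[(H>100)&(H<130)&(S>110)&(abs(P[...,1]+.137)<.13)&(abs(P[...,0]-.575)<.1)]
for a,b in((-.225,-.2),(-.075,-.05)):
    m=(q[:,1]>a)&(q[:,1]<b); print('z low/high',np.percentile(q[m][:,2],[2,98]).round(4))
d=cv2.absdiff(c['image'],c0['image']).max(2)
for n,(u,v) in dict(amber_a=(251,249),amber_b=(291,180),spray=(471,240),white=(190,170),funnel=(275,290),jar=(199,230),cap=(441,299)).items(): print(n,np.percentile(d[v-10:v+10,u-10:u+10],90))
ctrl.close_job()
E
```

```text
time: 23.1
z low/high [0.076  0.1229]
z low/high [0.0684 0.126 ]
amber_a 8.0
amber_b 137.10000000000002
spray 9.0
white 8.100000000000023
funnel 7.0
jar 7.0
cap 9.0
the job is handed in; nothing more can be done
```

The basket is hanging free on the fully raised hook with both soap bars in it, and I have handed the job in at about 23 s.

**What I did:**
- I gripped the knob and lowered the hook to its stop.
- I slid the basket along the table by its end wall, turning it square to the hook. I finished with a two-finger push until the handle was within about 1 mm of the seat, measured along the hook.
- I raised the knob to its upper stop, released it and moved the arm clear.

**What the last checks showed:**
- **Knob:** its top was at 311 mm, against 310 mm expected when fully raised.
- **Basket:** its underside was roughly 65–70 mm above the table. The two rim ends were 3 mm apart in height, about 1 to 2° of tilt, and this held steady over a second.
- **Bystanders:** the picture around six of the seven was unchanged from the start. Around the robot-side amber bottle (labelled amber_b in my check) it did change. The basket now hangs in front of that bottle in this view, and it looked upright and in place in the last picture, but I did not measure it separately.

The two fixed cameras disagreed by about 8 mm in x, so I placed things using the wrist camera and relative measurements.

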